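Sort the track bolts into the long and short rows

ROBOT

A 7-joint arm with a two-finger parallel gripper is mounted at the origin on the work surface. World frame = base frame: x ahead of the robot, y to its left, z up, the work surface at z = 0. Lengths are in mm, angles in degrees, forces in N, time in s.
With the tool pointing down it reaches from about 400 to 850 mm from the base axis. Payload 4.5 kg.
Tool frame: the origin (TCP) lies on the centre line of the jaws, within the pads' length; the fingertips stand robot.nose_length ahead of it and the grasp point (between the pads) lies 3 mm ahead of it (robot.nose_length is the distance from the TCP to the fingertips, in mm); z points along the fingers, y is the line along which they close (so a half turn about z gives the same grasp; the last joint's range is limited). The gripper opens to 88 mm and grips with 3 to 60 N. Pads are 18 mm wide; open, the fingers measure 123 mm over their backs; the gripper's body (75 mm by 187 mm) begins 45 mm behind the grasp point.
Start: joints at [73.27, 39.483, -11.15, 89.685, 9.013, 51.709, -12.324], TCP at [200.07, -592.135, 260.743] pointing down, gripper open.
Joint ranges: [-172.22, 172.22], [-26.19, 119.32], [-84.43, 86.54], [7.71, 146.69], [-57.33, 237.33], [2.42, 119.75], [-152.13, 152.13]. Speed limits (degrees/s): [147.25, 147.25, 180, 180, 180, 180, 180].

INTERFACE

Orientations are given as a 3x3 rotation matrix whose columns are the frame's x, y, z axes.
In Python, from bench import robot gives the robot as it stands.
- The arm moves only by the tool send_rows, never from a script. Its argument "rows" is a list of rows, each a list of 7 numbers: the turn, a rotation vector about the tool's x, y, z scaled (see below), then the shift along the tool's x, y, z scaled (see below), then the opening, from -1 (shut) to 1 (fully open). In form: [[ax, ay, az, dx, dy, dz, gripper], ...]. A call has exactly 8 rows; each row is the pose to reach, as a shift and turn from the pose commanded when the call began, along the tool's axes at that moment; what a row does not reach only later rows make up. The controller multiplies each number of a shift by 0.4 m and each number of a turn by pi/4 rad. A row lasts 1/10 s, in which the tool goes at most 50 mm and 8.59 degrees, less where a joint would pass 70% of its speed; a pose out of reach is approached as far as the arm can. A call with a number of a shift or a turn outside -1 to 1 is refused whole. A call with a gripper value outside its range is refused whole. The fingers move at their own pace and stop on an object; "force" is the grip in N (left out, the last holds). Time passes only in rows, so rows that repeat a pose let the fingers close, or fill a call up. It gives the time, the measured TCP pose, the force, the opening and the grip force at its end, in the units of the state.
- robot.get_obs(): the state, without advancing time (a new reading comes with each control period).
- robot.read_camera(name): name is "side" or "top" or "wrist"; returns a dict with "frame" (420x560x3 uint8, blue, green, red), "depth" (420x560 float32, mm along the optical axis (not along the pixel's ray), 0 where there is no reading), "fovy" (degrees; the focal length in pixels is half the picture's height over the tangent of half this angle, whatever the lens; pixels are square), "cx", "cy" (the principal point, pixels), "D" ([k1, k2, p1, p2, k3] as OpenCV has them; the pictures are not rectified), "pose" (4x4, takes a point from camera to world coordinates). Camera axes: x right, y down, z forward; pixel columns grow to the right and rows downward; lengths in mm; the calibration is good to about 2 mm. A picture is of the moment at which its call begins.
- robot.finish_job(): hands the job in; it is judged then, once.
The state is a dict: "clock": time; "joint_positions": joint angles; "joint_vel": joint speeds; "tau": joint torques, N m; "tcp_pos": TCP position; "tool_rot": TCP orientation; "contact_force": force on the tool from outside, world axes, zero at the start; "torque": the same for the moment, N m; "width": finger opening in mm; "finger_force": force on a finger pad.
Only numpy, scipy, OpenCV 4.12 (cv2) and the standard library are available. Lean on these libraries where they do the work, as an engineer would, in place of code of your own. Each camera call takes 0.05 s, during which the arm holds its last target. There are 200 camera calls.

TASK

Sort the three loose track bolts by length: lay each one gently on an empty saddle of the rack row whose yellow pattern bolt has the same length, head at the upper end, with the shank bedded in the saddle between head and nut just as the pattern bolt lies. Do not drop or ram them onto the rack, and leave the other things on the table where they are.

Things in the scene. Friction and masses are not known exactly. Their poses are not given: they have to be found in the camera images.
- long_bolt: loose long dark track bolt, 118 long: square head 14 thick, bare shank 86 long and 22 across, rusty square nut 14 thick, thread end 4. Head and nut 34 square. Starts lying level on the table (shank axis 17 up), head pointing away from the robot within 35 degrees. Origin on the shank axis midway between head and nut; x along the shank to the head, z up at the start. 0.27 to 0.5 kg
- short_bolt_a: loose short dark track bolt, 88 long: square head 14 thick, bare shank 56 long and 22 across, rusty square nut 14 thick, thread end 4. Head and nut 34 square. Starts lying level on the table (shank axis 17 up), head pointing away from the robot within 35 degrees. Origin on the shank axis midway between head and nut; x along the shank to the head, z up at the start. 0.27 to 0.5 kg
- short_bolt_b: loose short dark track bolt, 88 long: square head 14 thick, bare shank 56 long and 22 across, rusty square nut 14 thick, thread end 4. Head and nut 34 square. Starts lying level on the table (shank axis 17 up), head pointing away from the robot within 35 degrees. Origin on the shank axis midway between head and nut; x along the shank to the head, z up at the start. 0.27 to 0.5 kg
- long_cradle: sloped top of the fixed long row (the rows may change sides): three steel V saddles 74 long, 15 wide, side by side 60 apart; a fixed yellow long bolt (118 long) on the middle one as pattern. Origin on the pattern's shank axis midway between head and nut, 85 above the table; x up the slope, 30 degrees above level, away from the robot; y left; z square to the slope, up and towards the robot
- short_cradle: sloped top of the fixed short row (the rows may change sides): three steel V saddles 44 long, 15 wide, side by side 60 apart; a fixed yellow short bolt (88 long) on the middle one as pattern. Origin on the pattern's shank axis midway between head and nut, 85 above the table; x up the slope, 30 degrees above level, away from the robot; y left; z square to the slope, up and towards the robot
- long_row: blue foot of the long row, fixed: base plate 110 x 170, 8 thick, origin at the centre of its underside, y left along the row. A narrow post (16 x 10) carries each saddle, so fingers can straddle a saddle with 50 free below a seated shank's axis on either side; saddle tops lie 9 below that axis. The gripper fits between a seated bolt's head and nut
- short_row: blue foot of the short row, fixed: base plate 110 x 170, 8 thick, origin at the centre of its underside, y left along the row. A narrow post (16 x 10) carries each saddle, so fingers can straddle a saddle with 50 free below a seated shank's axis on either side; saddle tops lie 9 below that axis. The gripper fits between a seated bolt's head and nut
- long_left (a point): seat on the left (+y) free saddle of the long row: a bedded bolt has its origin here, its axes parallel to long_cradle, bare shank in the V, head just beyond the saddle's upper end, nut just beyond its lower end, 6 play either way along x; friction holds it there. Axes as long_cradle
- long_right (a point): seat on the right (-y) free saddle of the long row: a bedded bolt has its origin here, its axes parallel to long_cradle, bare shank in the V, head just beyond the saddle's upper end, nut just beyond its lower end, 6 play either way along x; friction holds it there. Axes as long_cradle
- short_left (a point): seat on the left (+y) free saddle of the short row: a bedded bolt has its origin here, its axes parallel to short_cradle, bare shank in the V, head just beyond the saddle's upper end, nut just beyond its lower end, 6 play either way along x; friction holds it there. Axes as short_cradle
- short_right (a point): seat on the right (-y) free saddle of the short row: a bedded bolt has its origin here, its axes parallel to short_cradle, bare shank in the V, head just beyond the saddle's upper end, nut just beyond its lower end, 6 play either way along x; friction holds it there. Axes as short_cradle
- square_nut: loose rusted square nut, 36 x 36 x 18, a bystander; origin at the centre of its underside
- lock_washer: dull pewter-grey washer lying flat, 40 across, 5 thick, a bystander; origin at the centre of its underside
- bolt_gauge: red flat steel gauge with notches along one side, about 170 x 60 x 6, lying flat, a bystander; origin at the centre of its underside
- chalk_holder: white ceramic cup with chalk sticks, 64 across, 80 high with the chalk, a bystander; origin at the centre of its underside
- scrub_brush: hand brush lying on the table, a bystander; origin at its underside
- oil_bottle: green bottle, 56 across, 150 high, a bystander; origin at the centre of its underside
Mind the look-alikes: they are no part of the job. What is shaped like the short_bolt_b but orange is not meant. What is shaped like the long_bolt but white is not meant.

How it is judged:
By the outcome, as a careful person would: the job done as asked, in the order asked, and still so for the second after the job is handed in, with the robot touching nothing.
It also fails if it takes over 61 s, if anything falls off the work surface, if the arm or the gripper's body presses on something with over 40 N, if the wrist force passes 120 N, or if a joint passes its speed limit or range.

## Working session

There is one attempt and no reset: what is moved stays moved. The work goes in short steps, Python scripts to look and compute and a tool call to move; the robot and the scene stay as the last step left them, time stands still between calls to the robot, and variables do not carry over. Pictures are saved under pics/ and viewed, at most 10 in all, crops included, and the job is handed in when it is done.

Besides the shell and the picture viewer there is one more tool, called after ">>>" in YAML: its name, and indented under it one key for each argument. send_rows: Moves the arm, as the interface text tells. Its arguments: {"type":"object","properties":{"rows":{"type":"array"},"force":{"type":"number"}},"required":["rows"]}

```bash
ls; mkdir -p pics; python3 - <<'E'
from bench import robot
import cv2,numpy as np,pickle
o=robot.get_obs();print(o['clock'],o['tcp_pos'],o['tool_rot'],o['width'],getattr(robot,'nose_length',None))
d={}
for n in ['side','top']:
    c=robot.read_camera(n);d[n]=c;print(n,c['fovy'],c['cx'],c['cy'],c['D'],np.round(c['pose'],3).tolist())
    cv2.imwrite(f'pics/{n}0.png',c['frame'])
pickle.dump(d,open('cams.pkl','wb'))
E
```

```text
pics
0.0 [ 199.80120491 -591.57681451  259.89957228] [[ 9.47365197e-01  3.20154131e-01 -7.17792830e-04]
 [ 3.20154907e-01 -9.47363674e-01  1.70417346e-03]
 [-1.34412679e-04 -1.84427953e-03 -9.99998290e-01]] 88.17442359136307 22.0
side 47.96212799913836 276.08363881821776 202.28919550631232 [-0.15596738  0.          0.          0.          0.        ] [[0.998, -0.056, 0.039, 458.669], [-0.066, -0.642, 0.764, -1174.121], [-0.017, -0.764, -0.645, 1061.616], [0.0, 0.0, 0.0, 1.0]]
top 47.467694958139894 275.2640459635255 203.07207811685825 [0.01432884 0.         0.         0.         0.        ] [[0.037, -0.977, 0.208, 276.846], [-0.999, -0.036, 0.009, -37.253], [-0.002, -0.208, -0.978, 1238.238], [0.0, 0.0, 0.0, 1.0]]
```

View pics/top0.png

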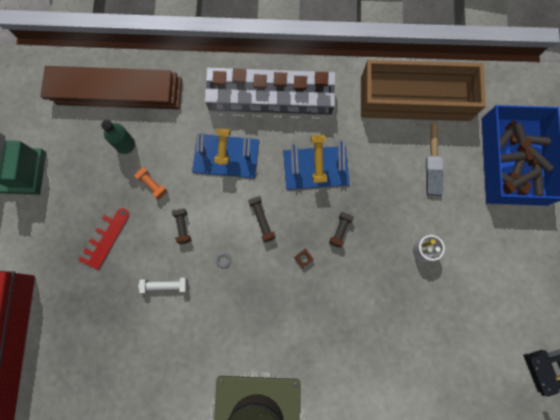

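View pics/side0.png

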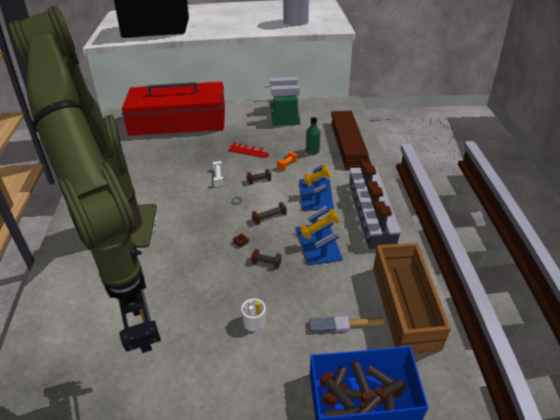

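The top view shows:
- **Loose bolts:** short ones at (181,226) and (341,229), the long one at (262,219).
- **Rows:** short at (226,155), long at (317,163).

Next I measure them from depth.

```bash
cat > h.py <<'E'
import numpy as np,cv2,pickle
from scipy.spatial.transform import Rotation as R
def world(c):
    h,w=c['depth'].shape;f=h/2/np.tan(np.radians(c['fovy']/2))
    K=np.array([[f,0,c['cx']],[0,f,c['cy']],[0,0,1]])
    u,v=np.meshgrid(np.arange(w),np.arange(h))
    p=cv2.undistortPoints(np.stack([u,v],-1).reshape(-1,1,2).astype(np.float64),K,np.array(c['D']))[:,0]
    P=np.c_[p,np.ones(len(p))]*c['depth'].reshape(-1,1)
    T=np.array(c['pose']);W=P@T[:3,:3].T+T[:3,3];W[c['depth'].ravel()<=0]=np.nan
    return W.reshape(h,w,3)
def pix(c,X):
    h=c['depth'].shape[0];f=h/2/np.tan(np.radians(c['fovy']/2))
    K=np.array([[f,0,c['cx']],[0,f,c['cy']],[0,0,1]]);T=np.linalg.inv(c['pose'])
    return cv2.projectPoints(np.atleast_2d(X).astype(float),cv2.Rodrigues(T[:3,:3])[0],T[:3,3],K,np.array(c['D']))[0][:,0]
def axisfit(P):
    "rough axis through xy: returns centre between extents, yaw, length"
    r=cv2.minAreaRect(P[:,:2].astype(np.float32));b=cv2.boxPoints(r)
    e=[b[1]-b[0],b[2]-b[1]];L=[np.linalg.norm(x) for x in e];i=int(np.argmax(L));d=e[i]/L[i]
    if d[0]<0:d=-d
    return np.array(r[0]),np.degrees(np.arctan2(d[1],d[0])),sorted(L)
E
python3 - <<'E'
from h import *
d=pickle.load(open('cams.pkl','rb'));
for n in ['top','side']:
    c=d[n];W=world(c);hsv=cv2.cvtColor(c['frame'],cv2.COLOR_BGR2HSV);z=W[...,2]
    near=(W[...,0]>350)&(W[...,0]<850)&(abs(W[...,1])<420)
    tab=near&(abs(z)<8);print(n,'table z',np.nanmedian(z[tab]),np.nanstd(z[tab]))
    obj=(near&(z>9)&(z<42)&(hsv[...,0]!=255)).astype(np.uint8)
    k,l,s,ce=cv2.connectedComponentsWithStats(obj)
    for i in range(1,k):
        if s[i,4]<40: continue
        P=W[l==i];cc,y,L=axisfit(P);print('obj',ce[i].round(),s[i,4],'c',cc.round(1),'yaw',round(y,1),np.round(L,1),'ztop',np.percentile(P[:,2],[50,98]).round(1),np.median(hsv[l==i],0))
    yel=(near&(hsv[...,0]>15)&(hsv[...,0]<32)&(hsv[...,1]>140)&(z>30)).astype(np.uint8)
    k,l,s,ce=cv2.connectedComponentsWithStats(yel)
    for i in range(1,k):
        if s[i,4]<60: continue
        P=W[l==i];cc,y,L=axisfit(P);u=P-P.mean(0);v=np.linalg.svd(u)[2][0]
        print('yel',ce[i].round(),s[i,4],'c',cc.round(1),'yaw',round(y,1),np.round(L,1),'z',np.percentile(P[:,2],[2,98]).round(1),'dir',v.round(3))
    blue=(near&(hsv[...,0]>100)&(hsv[...,0]<125)&(hsv[...,1]>140)&(z<25)).astype(np.uint8)
    k,l,s,ce=cv2.connectedComponentsWithStats(blue)
    for i in range(1,k):
        if s[i,4]>300:
            P=W[l==i];cc,y,L=axisfit(P);print('blue',ce[i].round(),cc.round(1),round(y,1),np.round(L,1),np.median(P[:,2]))
E
```

```text
top table z -0.5032758235890924 2.9013367444450484
obj [156. 101.] 478 c [821.5 333.8] yaw -89.4 [ 55.  172.7] ztop [19.5 40.7] [ 10.  119.5  49.5]
obj [389. 113.] 356 c [ 794.  -326.6] yaw 72.0 [ 53.  178.1] ztop [26.8 41.6] [ 15. 121.  61.]
obj [399.  98.] 53 c [ 845.7 -355.6] yaw -89.6 [ 8.2 67.2] ztop [10.8 16. ] [ 15. 122.  87.]
obj [269. 108.] 687 c [802.3  -1.1] yaw 89.2 [ 23.3 339.6] ztop [12.  33.8] [113.  21.  67.]
obj [127. 147.] 114 c [676.9 376.6] yaw -46.5 [25.  56.3] ztop [26.8 41.4] [75. 87. 42.]
obj [206. 152.] 52 c [673.5 167. ] yaw -72.2 [24.6 36.4] ztop [12.7 37. ] [109.  145.  102.5]
obj [247. 157.] 41 c [662.   52.8] yaw -78.8 [21.7 36.5] ztop [11.7 41.9] [108. 171. 118.]
obj [150. 183.] 358 c [577.7 304.8] yaw 47.6 [32.7 88.8] ztop [27.5 36.6] [ 11. 166. 168.]
obj [262. 219.] 462 c [491.1   7.8] yaw 22.6 [ 33.9 118.1] ztop [26.8 36.2] [13. 29. 65.]
obj [181. 226.] 379 c [464.8 214.1] yaw 12.5 [33.9 87.8] ztop [27.8 36.9] [13. 30. 65.]
obj [341. 230.] 372 c [ 470.5 -196.9] yaw -20.2 [33.7 87.8] ztop [27.7 36.7] [13. 30. 64.]
obj [418. 253.] 78 c [ 421.3 -395.5] 
[... 1477 characters left out ...]
 [ 645.3 -176.9] yaw 28.9 [ 56.4 120.1] ztop [10.9 38.1] [108. 216. 111.]
obj [266. 258.] 283 c [ 473.2 -200. ] yaw -21.0 [38.7 89.3] ztop [26.6 37.1] [ 9. 46. 50.]
obj [380. 287.] 163 c [ 790.7 -333.4] yaw 89.9 [  5.1 171.1] ztop [24.6 41.5] [ 14. 164.  53.]
obj [395. 282.] 240 c [ 841.4 -330.4] yaw -85.7 [ 27.6 151.1] ztop [12.5 40.4] [ 14.  166.   86.5]
yel [317. 175.] 201 c [668.  130.3] yaw -3.2 [78.5 83.2] z [ 61.1 120. ] dir [-0.862  0.028 -0.507]
yel [319. 224.] 312 c [ 639.4 -114. ] yaw 6.6 [ 76.4 110.9] z [ 57.8 128.1] dir [-0.863 -0.094 -0.496]
blue [315. 196.] [666.9 112.6] 86.7 [107.  177.9] 8.523116523194517
blue [318. 250.] [ 643.8 -133. ] -84.4 [111.1 171.8] 8.238455504764488
```

```bash
cat >> h.py <<'E'
BOLT=dict(A=((468.2,214.5,17),12.6,0),B=((473.7,-199.1,17),-20.6,0),L=((494.9,7.6,17),22.2,0),
 sl=((669.2,172.9,85),-3.5,30),sr=((661.8,53.1,85),-3.5,30),ll=((634.8,-70.9,85),6.4,30),lr=((648.2,-190.1,85),6.4,30))
def pose(name,up=0,back=8,d=(0,0,0)):
    "TCP pose: up = mm above along world z, back = mm behind shank axis"
    o,yaw,t=BOLT[name]
    Rm=R.from_euler('z',yaw,degrees=True)*R.from_euler('y',-t,degrees=True)*R.from_matrix(np.diag([1.,-1,-1]))
    M=Rm.as_matrix();return np.array(o)+d+[0,0,up]-back*M[:,2],M
def plan(*T):
    from bench import robot
    o=robot.get_obs();p,M=np.array(o['tcp_pos']),np.array(o['tool_rot'])
    print('t',round(o['clock'],2),'tcp',p.round(1),'w',round(o['width'],1),'F',np.round(o['contact_force'],1),'ff',o['finger_force'])
    for q,N in T:
        print(np.r_[R.from_matrix(M.T@N).as_rotvec()/(np.pi/4),M.T@(q-p)/400].round(4).tolist(),'mm',round(np.linalg.norm(q-p),1))
E
python3 -c "
from h import *
plan(pose('B',100),pose('B'))"
```

```text
t 0.1 tcp [ 199.8 -591.7  260. ] w 88.4 F [1.  0.2 0.1] ff 0.0
[-0.0019, 0.0008, 0.8726, 0.9628, -0.7101, 0.3385] mm 497.3
[-0.0019, 0.0008, 0.8726, 0.9628, -0.7097, 0.5885] mm 533.2
```

>>> send_rows:
  rows:
    - [0,0,0.873,0.963,-0.71,0.338,1]
    - [0,0,0.873,0.963,-0.71,0.338,1]
    - [0,0,0.873,0.963,-0.71,0.338,1]
    - [0,0,0.873,0.963,-0.71,0.338,1]
    - [0,0,0.873,0.963,-0.71,0.338,1]
    - [0,0,0.873,0.963,-0.71,0.338,1]
    - [0,0,0.873,0.963,-0.71,0.338,1]
    - [0,0,0.873,0.963,-0.71,0.338,1]
  force: 30

```text
clock: 0.9
tcp_pos: [421.3, -274.8, 151.4]
tool_rot: [[0.936, -0.352, -0.0], [-0.352, -0.936, -0.0], [-0.0, 0.0, -1.0]]
contact_force: [1.4, -1.0, 0.2]
width: 88.1
finger_force: 0.0
```

```bash
python3 -c "
from h import *
plan(pose('B',100),pose('B'))"
```

```text
t 0.9 tcp [ 421.3 -274.8  151.4] w 88.1 F [ 1.4 -1.   0.2] ff 0.0
[0.0002, 0.0, -0.0005, 0.0559, -0.2234, 0.0659] mm 95.8
[0.0002, 0.0, -0.0005, 0.0559, -0.2234, 0.3159] mm 156.4
```

>>> send_rows:
  rows:
    - [0,0,0,0.056,-0.223,0.066,1]
    - [0,0,0,0.056,-0.223,0.066,1]
    - [0,0,0,0.056,-0.223,0.066,1]
    - [0,0,0,0.056,-0.223,0.066,1]
    - [0,0,0,0.056,-0.223,0.066,1]
    - [0,0,0,0.056,-0.223,0.066,1]
    - [0,0,0,0.056,-0.223,0.066,1]
    - [0,0,0,0.056,-0.223,0.066,1]

```text
clock: 1.7
tcp_pos: [472.4, -201.9, 125.8]
tool_rot: [[0.935, -0.354, 0.0], [-0.354, -0.935, -0.0], [0.0, 0.0, -1.0]]
contact_force: [0.0, -0.5, 0.1]
width: 88.1
finger_force: 0.0
```

```bash
python3 - <<'E'
from h import *
from bench import robot
c=robot.read_camera('wrist');W=world(c);cv2.imwrite('pics/w1.png',c['frame'])
z=W[...,2];obj=((z>10)&(z<42)).astype(np.uint8)
k,l,s,ce=cv2.connectedComponentsWithStats(obj)
for i in range(1,k):
    if s[i,4]>500:
        P=W[l==i];cc,y,L=axisfit(P);print(ce[i].round(),s[i],cc.round(1),round(y,1),np.round(L,1),np.percentile(P[:,2],[2,50,98]).round(1))
plan(pose('B',20),pose('B'))
E
```

```text
[103.  36.] [ 81  13  42  41 707] [ 640.7 -133.7] -25.3 [ 9.9 19.4] [10.7 27.2 41.5]
[36. 79.] [ 10  62  50  33 918] [634.3 -74.2] -23.2 [10.9 19. ] [11.1 27.8 41.4]
[526. 169.] [ 501  136   59   78 2164] [ 441.2 -396.8] -33.2 [24. 59.] [10.9 27.1 41.4]
[278. 215.] [ 255  164   45  104 3440] [ 474.4 -196.9] -20.6 [34.  83.7] [14.8 27.1 34.1]
[ 39. 251.] [   0  213  101   71 2752] [506.1  16.3] 17.9 [34.3 90.7] [11.3 23.7 33.4]
[217. 307.] [193 291  49  29 689] [ 399.1 -104.4] 38.9 [34.7 35.6] [10.3 16.7 18.1]
t 1.75 tcp [ 472.6 -201.7  125.8] w 88.4 F [ 0.7 -0.5  0.2] ff 0.0
[0.0002, -0.0004, -0.0021, 0.0003, -0.0071, 0.202] mm 80.8
[0.0002, -0.0004, -0.0021, 0.0003, -0.0071, 0.252] mm 100.8
```

View pics/w1.png

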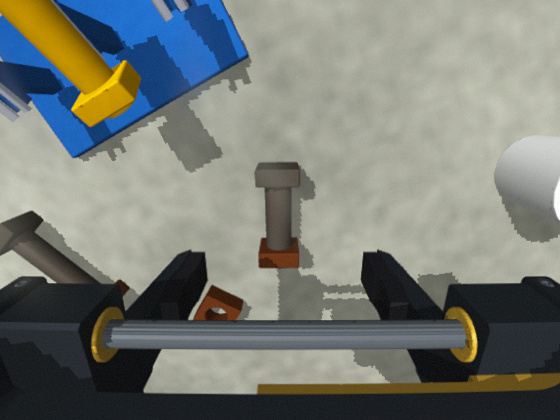

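The wrist view shows the bolt at (278,215) centred between the fingers, with its origin near (474,-197). That agrees with my estimate within 2 mm, so I descend and grip.

>>> send_rows:
  rows:
    - [0,0,0,0,-0.01,0.11,1]
    - [0,0,0,0,-0.01,0.2,0.4]
    - [0,0,0,0,-0.01,0.24,0.2]
    - [0,0,0,0,-0.01,0.252,0]
    - [0,0,0,0,-0.01,0.252,-0.3]
    - [0,0,0,0,-0.01,0.252,-1]
    - [0,0,0,0,-0.01,0.252,-1]
    - [0,0,0,0,-0.01,0.252,-1]
  force: 30

```text
clock: 2.55
tcp_pos: [474.9, -197.5, 25.7]
tool_rot: [[0.936, -0.352, 0.002], [-0.352, -0.936, -0.001], [0.002, 0.0, -1.0]]
contact_force: [0.4, 0.1, -0.3]
width: 33.8
finger_force: 0.0
```

```bash
python3 -c "
from h import *
plan(pose('B',60),pose('sr',120),pose('sr',40))"
```

```text
t 2.55 tcp [ 474.9 -197.5   25.7] w 33.8 F [ 0.4  0.1 -0.3] ff 0.0
[0.0001, -0.0024, -0.0004, -0.001, 0.0049, -0.1482] mm 59.3
[0.1, 0.6593, -0.3715, 0.2081, -0.7478, -0.4652] mm 362.0
[0.1, 0.6593, -0.3715, 0.2078, -0.7478, -0.2652] mm 328.1
```

>>> send_rows:
  rows:
    - [0,0,0,0,0,0,-1]
    - [0,0,0,0,0,0,-1]
    - [0,0,0,0,0,0,-1]
    - [0,0,0,0,0,0,-1]
    - [0,0,0,0,0,-0.03,-1]
    - [0,0,0,0,0,-0.1,-1]
    - [0,0,0,0,0,-0.2,-1]
    - [0,0,0,0,0,-0.3,-1]
  force: 40

```text
clock: 3.35
tcp_pos: [473.3, -196.7, 145.9]
tool_rot: [[0.936, -0.352, -0.002], [-0.352, -0.936, 0.001], [-0.002, -0.0, -1.0]]
contact_force: [1.7, -1.0, -3.8]
width: 21.0
finger_force: 40.0
```

```bash
python3 -c "
from h import *
plan(pose('sr',120),pose('sr',40))"
```

```text
t 3.35 tcp [ 473.3 -196.7  145.9] w 21.0 F [ 1.7 -1.  -3.8] ff 39.99448867980391
[0.099, 0.6646, -0.3718, 0.2112, -0.7475, -0.1655] mm 317.7
[0.099, 0.6646, -0.3718, 0.2116, -0.7475, 0.0345] mm 311.1
```

>>> send_rows:
  rows:
    - [0,0,0,0,-0.05,-0.12,-1]
    - [0.099,0.665,-0.372,0.211,-0.747,-0.165,-1]
    - [0.099,0.665,-0.372,0.211,-0.747,-0.165,-1]
    - [0.099,0.665,-0.372,0.211,-0.747,-0.165,-1]
    - [0.099,0.665,-0.372,0.211,-0.747,-0.165,-1]
    - [0.099,0.665,-0.372,0.211,-0.747,-0.165,-1]
    - [0.099,0.665,-0.372,0.211,-0.747,-0.165,-1]
    - [0.099,0.665,-0.372,0.211,-0.747,-0.165,-1]

```text
clock: 4.15
tcp_pos: [669.3, 56.3, 224.4]
tool_rot: [[0.872, -0.058, 0.485], [-0.047, -0.998, -0.034], [0.487, 0.006, -0.874]]
contact_force: [0.9, -0.4, -2.9]
width: 20.9
finger_force: 40.0
```

```bash
python3 - <<'E'
from h import *
from bench import robot
c=robot.read_camera('wrist');cv2.imwrite('pics/w2.png',c['frame']);pickle.dump(c,open('w2.pkl','wb'))
W=world(c);hsv=cv2.cvtColor(c['frame'],cv2.COLOR_BGR2HSV);z=W[...,2]
yel=((hsv[...,0]>15)&(hsv[...,0]<32)&(hsv[...,1]>140)&(z>30)&(W[...,1]>20)).astype(np.uint8)
k,l,s,ce=cv2.connectedComponentsWithStats(yel)
for i in range(1,k):
    if s[i,4]>300:
        P=W[l==i];cc,y,L=axisfit(P);print(ce[i].round(),s[i],cc.round(1),round(y,1),np.round(L,1),np.percentile(P[:,2],[1,50,99]).round(1))
plan(pose('sr',40),pose('sr',4))
E
```

```text
[217. 256.] [ 197  236   38   49 1296] [693.1 105.8] -73.1 [47.6 50.1] [ 92.6 111.3 240.1]
[221. 336.] [216 308  14  56 423] [663.8  76.4] -2.8 [ 4.5 15. ] [277.5 289.  292.1]
[346. 337.] [339 308  14  56 406] [660.7  40.2] -2.4 [ 1.6 16.8] [276.9 288.7 292.2]
[295. 387.] [ 124  376  315   19 3812] [620.3  36.2] 36.0 [ 62.4 128.3] [288.4 292.6 299.8]
t 4.2 tcp [669.1  70.3 220. ] w 20.9 F [ 3.2  9.3 -6.4] ff 39.991989896407176
[-0.0144, 0.0281, 0.0157, -0.1289, 0.0445, 0.1802] mm 90.4
[-0.0144, 0.0281, 0.0157, -0.1722, 0.0449, 0.2591] mm 125.7
```

View pics/w2.png

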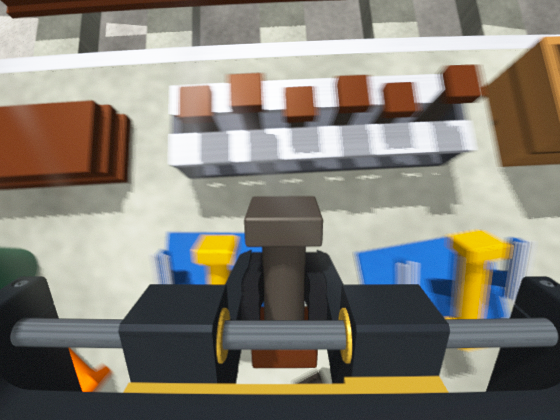

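>>> send_rows:
  rows:
    - [0,0,0,0,0,0,-1]
    - [0,0,0,0,0,0,-1]
    - [0,0,0,-0.02,0,0.035,-1]
    - [0,0,0,-0.05,0,0.087,-1]
    - [0,0,0,-0.08,0,0.138,-1]
    - [0,0,0,-0.1,0,0.173,-1]
    - [0,0,0,-0.1,0,0.173,-1]
    - [0,0,0,-0.1,0,0.173,-1]

```text
clock: 5.0
tcp_pos: [686.1, 57.8, 162.3]
tool_rot: [[0.897, -0.069, 0.436], [-0.056, -0.998, -0.043], [0.438, 0.014, -0.899]]
contact_force: [-0.1, 0.0, -3.3]
width: 20.9
finger_force: 40.0
```

```bash
python3 - <<'E'
from h import *
from bench import robot
plan(pose('sr',40),pose('sr',4))
c=robot.read_camera('wrist');cv2.imwrite('pics/w3.png',c['frame']);pickle.dump(c,open('w3.pkl','wb'))
W=world(c);hsv=cv2.cvtColor(c['frame'],cv2.COLOR_BGR2HSV);z=W[...,2]
# held head points
o=robot.get_obs();M=np.array(o['tool_rot']);T=(W-np.array(o['tcp_pos']))@M
m=(abs(T[...,1])<20)&(T[...,2]>-15)&(T[...,2]<30)&(T[...,0]>8)&(T[...,0]<70)
P=T[m];print('held: x',np.percentile(P[:,0],[1,50,99]).round(1),'y',np.percentile(P[:,1],[1,50,99]).round(1),'z',np.percentile(P[:,2],[1,50,99]).round(1))
h=P[P[:,0]>28];print('head y range',np.percentile(h[:,1],[1,99]).round(1),'x',np.percentile(h[:,0],[1,99]).round(1),'z min',np.percentile(h[:,2],[1,10]).round(1))
# pattern bolt
yel=(hsv[...,0]>15)&(hsv[...,0]<32)&(hsv[...,1]>140)&(z>60)&(z<140)&(abs(W[...,1]-113)<50)
P=W[yel];print('pat',len(P),axisfit(P),'zmax',np.percentile(P[:,2],99))
E
python3 -c "
import cv2;a=cv2.imread('pics/w3.png');print(a.shape)"
```

```text
t 5.0 tcp [686.1  57.8 162.3] w 20.9 F [-0.1  0.  -3.3] ff 39.991634413891006
[0.0207, 0.09, -0.0007, -0.0961, 0.0148, 0.038] mm 41.8
[0.0207, 0.09, -0.0007, -0.1355, 0.0136, 0.119] mm 72.3
held: x [ 8.2 30.3 40.8] y [-19.4  -0.2  19.2] z [-14.   -1.6  23.4]
head y range [-16.9  15.8] x [28.3 40.8] z min [-8.4 -7.8]
pat 1927 (array([698.78094482, 112.24752045]), np.float32(85.99394), [np.float32(23.11972), np.float32(33.653156)]) zmax 119.91134416113225
(420, 560, 3)
```

View pics/w3.png

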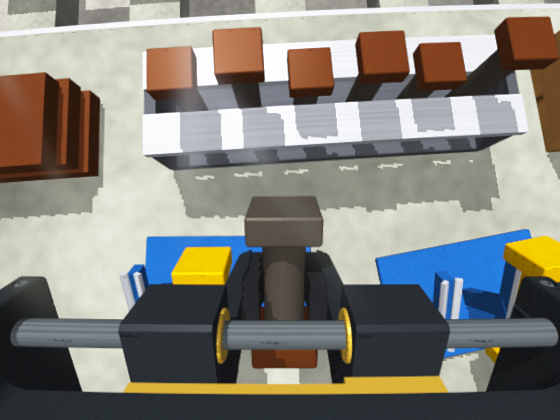

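```bash
cat >> h.py <<'E'
def seat(name,n,back,dx):
    "n mm above the seat along the slope normal; dx: shift along tool x"
    q,M=pose(name,0,back+n);return q+dx*M[:,0],M
E
python3 -c "
from h import *
plan(seat('sr',35,8.6,1.2),seat('sr',15,8.6,1.2))"
```

```text
t 5.05 tcp [686.3  58.  162.9] w 21.1 F [-1.4 -0.2 -2.9] ff 39.9915414271527
[0.0203, 0.0889, -0.0005, -0.1442, 0.0154, 0.04] mm 60.2
[0.0203, 0.0889, -0.0005, -0.1407, 0.0146, 0.0899] mm 67.0
```

>>> send_rows:
  rows:
    - [0.02,0.089,0,-0.07,0.015,0.03,-1]
    - [0.02,0.089,0,-0.144,0.015,0.04,-1]
    - [0.02,0.089,0,-0.144,0.015,0.04,-1]
    - [0.02,0.089,0,-0.143,0.015,0.06,-1]
    - [0.02,0.089,0,-0.141,0.015,0.085,-1]
    - [0.02,0.089,0,-0.141,0.015,0.09,-1]
    - [0.02,0.089,0,-0.141,0.015,0.09,-1]
    - [0.02,0.089,0,-0.141,0.015,0.09,-1]

```text
clock: 5.85
tcp_pos: [691.7, 63.1, 142.8]
tool_rot: [[0.903, -0.069, 0.423], [-0.056, -0.997, -0.044], [0.425, 0.016, -0.905]]
contact_force: [-0.1, -0.8, -3.1]
width: 21.0
finger_force: 40.0
```

```bash
python3 - <<'E'
from h import *
from bench import robot
plan(seat('sr',15,8.6,1.2),seat('sr',3,8.6,1.2),seat('sr',0,8.6,1.2))
c=robot.read_camera('wrist');W=world(c);hsv=cv2.cvtColor(c['frame'],cv2.COLOR_BGR2HSV);z=W[...,2]
q,M=pose('sr',0,0);T=(W-q)@M   # seat frame: x up slope, y right, z into slope
yel=(hsv[...,0]>15)&(hsv[...,0]<32)&(hsv[...,1]>140)&(abs(T[...,0])<60)&(T[...,1]<-30)&(T[...,1]>-90)&(T[...,2]<25)&(T[...,2]>-25)
m=(abs(T[...,1])<22)&(T[...,2]>-40)&(T[...,2]<5)&(T[...,0]>26)&(T[...,0]<60)
for n,P in(('pattern head',T[yel&(T[...,0]>24)]),('held head',T[m])):
    print(n,len(P),*[np.percentile(P[:,i],[1,50,99]).round(1) for i in range(3)])
s=cv2.read if 0 else robot.read_camera('side');pickle.dump(s,open('s1.pkl','wb'))
cv2.imwrite('pics/s1.png',cv2.resize(s['frame'][130:290,230:390],None,fx=4,fy=3.75,interpolation=cv2.INTER_CUBIC)[:600])
E
```

```text
t 5.85 tcp [691.7  63.1 142.8] w 21.0 F [-0.1 -0.8 -3.1] ff 39.991052348559606
[0.0228, 0.1076, 0.0005, -0.1295, 0.0288, 0.0413] mm 55.6
[0.0228, 0.1076, 0.0005, -0.127, 0.0283, 0.0712] mm 59.3
[0.0228, 0.1076, 0.0005, -0.1263, 0.0282, 0.0787] mm 60.6
pattern head 1599 [40.8 42.4 43.3] [-77.4 -61.  -44.9] [-14.4  -0.4  16.4]
held head 1675 [34.5 49.  59.8] [-21.7 -11.2  -0.8] [-38.7 -35.8 -29.2]
```

View pics/s1.png

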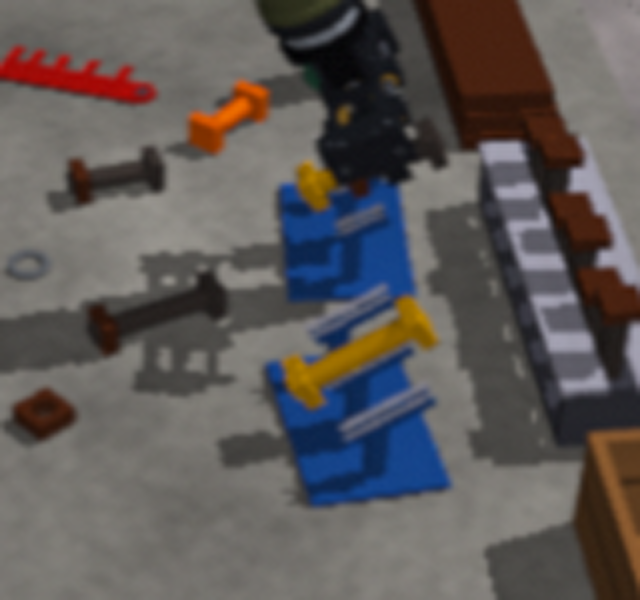

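The side view shows the bolt still hovering up-slope of the short row, short of its target pose. I check the joints against their limits.

```bash
python3 - <<'E'
from bench import robot
import numpy as np
o=robot.get_obs();print(o['clock'],np.round(o['joint_positions'],1),np.round(o['joint_vel'],1),np.round(o['tau'],1))
print([a for a in dir(robot) if not a.startswith('_')])
E
```

```text
5.95 [-20.2  48.5  13.6 106.9 -57.3   2.5 -50.2] [-0.2 -0.2 -0.   0.1 -0.  -0.  -0.1] [  0.  -55.3   5.7 -10.9  -0.1  -1.7  -0. ]
['MotionError', 'finish_job', 'get_obs', 'nose_length', 'read_camera']
```

Joints 5 and 6 sit at their limits, so a full 30° tool tilt is out of reach here. The fix is to set the bolt down on a free spot and regrip it with the tool leaning 15° back, so the seat needs only 15° of tool tilt.

```bash
cat >> h.py <<'E'
BOLT['R']=((500,115,17),0,0)
def gp(name,phi=15,n=0,back=8,up=0,dx=0,o=None):
    """TCP pose with the tool pitched back by phi against the bolt's normal; n mm off along the bolt's normal,
    up mm along world z, dx mm along the bolt axis"""
    p,yaw,t=BOLT[name]
    if o is not None:p=o
    B=(R.from_euler('z',yaw,degrees=True)*R.from_euler('y',-t,degrees=True)*R.from_matrix(np.diag([1.,-1,-1]))).as_matrix()
    M=B@R.from_euler('y',-phi,degrees=True).as_matrix()
    if t>0 and phi>0: assert M[2,0]<B[2,0]
    return np.array(p)+[0,0,up]-n*B[:,2]+dx*B[:,0]-back*M[:,2],M
E
python3 -c "
from h import *
import numpy as np
print(gp('R')[1].round(2).tolist())
plan((np.array([692,63,225.]),np.array(__import__('bench').robot.get_obs()['tool_rot'])),gp('R',0,up=70,back=8.6),gp('R',0,up=1,back=8.6))"
```

```text
[[0.97, 0.0, -0.26], [0.0, -1.0, 0.0], [-0.26, 0.0, -0.97]]
t 5.95 tcp [691.6  63.2 143.2] w 20.9 F [-0.8  0.5 -3. ] ff 39.99103938062035
[0.0, 0.0, 0.0, 0.0878, 0.0037, -0.1845] mm 81.8
[0.0391, -0.5587, -0.0819, -0.4906, -0.0981, -0.1008] mm 204.1
[0.0391, -0.5587, -0.0819, -0.564, -0.1008, 0.0553] mm 230.2
```

>>> send_rows:
  rows:
    - [0,0,0,0.044,0,-0.092,-1]
    - [0,0,0,0.088,0,-0.185,-1]
    - [0,-0.2,0,0,0,-0.185,-1]
    - [0,-0.4,0,-0.1,-0.03,-0.185,-1]
    - [0,-0.5,-0.05,-0.2,-0.05,-0.18,-1]
    - [0,-0.5,-0.05,-0.3,-0.06,-0.17,-1]
    - [0,-0.5,-0.05,-0.4,-0.08,-0.12,-1]
    - [0,-0.5,-0.05,-0.4,-0.08,-0.12,-1]

```text
clock: 6.75
tcp_pos: [521.8, 109.2, 114.6]
tool_rot: [[0.999, -0.027, 0.032], [-0.027, -0.999, -0.024], [0.033, 0.023, -0.999]]
contact_force: [-0.8, 0.6, -2.9]
width: 21.0
finger_force: 40.0
```

```bash
python3 -c "
from h import *
plan(gp('R',0,up=40,back=8.6),gp('R',0,up=1,back=8.6))"
```

```text
t 6.75 tcp [521.8 109.2 114.6] w 21.0 F [-0.8  0.6 -2.9] ff 39.99064704490593
[0.0296, -0.0413, -0.0343, -0.0588, -0.0159, 0.1204] mm 54.0
[0.0296, -0.0413, -0.0343, -0.062, -0.0181, 0.2178] mm 90.9
```

>>> send_rows:
  rows:
    - [0.03,-0.041,-0.034,-0.058,-0.016,0.09,-1]
    - [0.03,-0.041,-0.034,-0.06,-0.017,0.16,-1]
    - [0.03,-0.041,-0.034,-0.061,-0.018,0.19,-1]
    - [0.03,-0.041,-0.034,-0.062,-0.018,0.205,-1]
    - [0.03,-0.041,-0.034,-0.062,-0.018,0.213,-1]
    - [0.03,-0.041,-0.034,-0.062,-0.018,0.217,-1]
    - [0.03,-0.041,-0.034,-0.062,-0.018,0.218,-1]
    - [0.03,-0.041,-0.034,-0.062,-0.018,0.218,-1]

```text
clock: 7.55
tcp_pos: [508.9, 112.0, 30.2]
tool_rot: [[1.0, -0.003, 0.015], [-0.003, -1.0, -0.002], [0.015, 0.002, -1.0]]
contact_force: [-0.5, -0.3, -4.3]
width: 20.9
finger_force: 40.0
```

```bash
python3 -c "
from h import *
plan(gp('R',0,up=0,back=8.6),gp('R',15,back=8.8,dx=-1.2,up=0.5))"
```

```text
t 7.55 tcp [508.9 112.   30.2] w 20.9 F [-0.5 -0.3 -4.3] ff 39.99177940990194
[0.003, -0.0186, -0.0039, -0.0223, -0.0073, 0.0112] mm 10.4
[0.0025, -0.3519, -0.0043, -0.0196, -0.0074, 0.0102] mm 9.3
```

```bash
sed -i "s/BOLT\['R'\]=.*/BOLT['R']=((507.7,112,17),0,0)/" h.py; python3 -c "
from h import *
plan(gp('R',0,up=0,back=8.6,dx=1.2),gp('R',15,back=9))"
```

```text
t 7.55 tcp [508.9 112.   30.2] w 20.9 F [-0.5 -0.3 -4.3] ff 39.99177940990194
[0.003, -0.0186, -0.0039, -0.0001, 0.0001, 0.0115] mm 4.6
[0.0025, -0.3519, -0.0043, 0.0028, 0.0001, 0.0114] mm 4.7
```

>>> send_rows:
  rows:
    - [0,-0.019,0,0,0,0.006,-1]
    - [0,-0.019,0,0,0,0.0105,-1]
    - [0,-0.019,0,0,0,0.0115,-1]
    - [0,-0.019,0,0,0,0.0115,-0.3]
    - [0,-0.019,0,0,0,0.0115,-0.3]
    - [0,-0.019,0,0,0,0.0115,-0.3]
    - [0,-0.2,0,0.0015,0,0.0115,-0.3]
    - [0,-0.352,0,0.003,0,0.0115,-0.3]

```text
clock: 8.35
tcp_pos: [508.7, 113.3, 24.8]
tool_rot: [[0.974, -0.004, -0.227], [-0.003, -1.0, 0.004], [-0.227, -0.003, -0.974]]
contact_force: [1.9, -0.1, -0.9]
width: 31.0
finger_force: 0.0
```

```bash
python3 -c "
from h import *
plan(gp('R',15,back=9),gp('sr',15,n=60,back=9),gp('sr',15,n=20,back=9))"
```

```text
t 8.35 tcp [508.7 113.3  24.8] w 31.0 F [ 1.9 -0.1 -0.9] ff 0.0
[-0.0054, -0.0419, -0.0041, 0.0028, 0.0033, -0.0029] mm 2.1
[-0.0055, 0.6247, 0.0732, 0.2261, 0.1434, -0.3634] mm 180.6
[-0.0055, 0.6247, 0.0732, 0.2944, 0.1465, -0.2904] mm 175.5
```

>>> send_rows:
  rows:
    - [0,0,0,0,0,0,-1]
    - [0,0,0,0,0,0,-1]
    - [0,0,0,0,0,0,-1]
    - [0,0,0,0,0,0,-1]
    - [0,0,0,0,0,0,-1]
    - [0,0,0,-0.02,0,-0.07,-1]
    - [0,0,0,-0.045,0,-0.17,-1]
    - [0,0,0,-0.078,0,-0.29,-1]

```text
clock: 9.15
tcp_pos: [502.9, 113.2, 143.4]
tool_rot: [[0.974, -0.003, -0.227], [-0.002, -1.0, 0.004], [-0.227, -0.004, -0.974]]
contact_force: [1.5, 1.0, -2.9]
width: 20.9
finger_force: 40.0
```

```bash
python3 -c "
from h import *
plan(gp('sr',15,n=70,back=9),gp('sr',15,n=20,back=9))"
```

```text
t 9.15 tcp [502.9 113.2 143.4] w 20.9 F [ 1.5  1.  -2.9] ff 40.00418644398451
[-0.0062, 0.6242, 0.0741, 0.2904, 0.1435, -0.0962] mm 135.2
[-0.0062, 0.6242, 0.0741, 0.3757, 0.1475, -0.0049] mm 161.5
```

```bash
python3 -c "
from h import *
plan(gp('sr',13.1,n=70,back=9),gp('sr',13.1,n=20,back=9))"
```

```text
t 9.15 tcp [502.9 113.2 143.4] w 20.9 F [ 1.5  1.  -2.9] ff 40.00418644398451
[-0.0074, 0.6665, 0.0741, 0.2898, 0.1435, -0.0958] mm 134.9
[-0.0074, 0.6665, 0.0741, 0.3751, 0.1475, -0.0045] mm 161.2
```

>>> send_rows:
  rows:
    - [0,0.1,0.07,0,0.07,-0.12,-1]
    - [0,0.3,0.07,0.1,0.14,-0.12,-1]
    - [-0.007,0.4,0.074,0.18,0.143,-0.12,-1]
    - [-0.007,0.55,0.074,0.25,0.143,-0.1,-1]
    - [-0.007,0.6665,0.074,0.29,0.1435,-0.096,-1]
    - [-0.007,0.6665,0.074,0.29,0.1435,-0.096,-1]
    - [-0.007,0.6665,0.074,0.29,0.1435,-0.096,-1]
    - [-0.007,0.6665,0.074,0.29,0.1435,-0.096,-1]

```text
clock: 9.95
tcp_pos: [626.4, 54.4, 155.5]
tool_rot: [[0.954, -0.061, 0.294], [-0.059, -0.998, -0.018], [0.294, 0.0, -0.956]]
contact_force: [0.6, 0.3, -3.4]
width: 20.9
finger_force: 40.0
```

```bash
cat > seatchk.py <<'E'
from h import *
import sys
from bench import robot
name,phi,back=sys.argv[1],float(sys.argv[2]),float(sys.argv[3]);half=28 if name[0]=='s' else 43
dx=float(sys.argv[4]) if len(sys.argv)>4 else 0
plan(*[gp(name,phi,n=n,back=back,dx=dx) for n in (20,3,0)])
o=robot.get_obs();print('joints',np.round(o['joint_positions'],0))
c=robot.read_camera('wrist');W=world(c);hsv=cv2.cvtColor(c['frame'],cv2.COLOR_BGR2HSV);cv2.imwrite('pics/last_wrist.png',c['frame'])
q,M=pose(name,0,0);T=(W-q)@M;M2=np.array(o['tool_rot']);U=(W-np.array(o['tcp_pos']))@M2
B=U@R.from_euler('y',phi,degrees=True).as_matrix() # bolt-aligned axes at TCP
yel=(hsv[...,0]>15)&(hsv[...,0]<32)&(hsv[...,1]>140)&(abs(T[...,0])<70)&(abs(T[...,1])>30)&(abs(T[...,1])<90)&(abs(T[...,2])<25)&(T[...,0]>half-4)
m=(abs(U[...,1])<19)&(B[...,0]>half-8)&(B[...,0]<half+30)&(B[...,2]>-20)&(B[...,2]<40)
P=T[yel];print('pattern in seat frame',len(P),*[np.percentile(P[:,i],[1,50,99]).round(1) for i in range(3)])
P=B[m&(B[...,0]>half+2)];print('held head in bolt axes at TCP',len(P),*[np.percentile(P[:,i],[1,50,99]).round(1) for i in range(3)])
# head end face normal
F=P[P[:,2]>np.percentile(P[:,2],1)+3]
if len(F)>50:
    v=np.linalg.svd(F-F.mean(0))[2][2];print('face normal pitch vs expected',np.degrees(np.arctan2(v[2],v[0])).round(1))
F=P[P[:,2]<np.percentile(P[:,2],1)+2.5]
if len(F)>50:
    v=np.linalg.svd(F-F.mean(0))[2][2];print('top face normal',v.round(3),len(F))
E
python3 seatchk.py sr 13.1 9
```

```text
t 9.95 tcp [626.4  54.4 155.5] w 20.9 F [ 0.6  0.3 -3.4] ff 40.00782262533903
[0.0005, -0.005, -0.0003, 0.0217, -0.0022, 0.1234] mm 50.1
[0.0005, -0.005, -0.0003, 0.0312, -0.0023, 0.1648] mm 67.1
[0.0005, -0.005, -0.0003, 0.0329, -0.0023, 0.1721] mm 70.1
joints [-24.  46.  22. 111. -54.  14. -52.]
pattern in seat frame 2194 [25.4 40.7 42.6] [-77.3 -59.4 -44.6] [-17.1 -13.8  16.3]
held head in bolt axes at TCP 4212 [30.3 36.6 37.6] [-17.1  -0.8  15.7] [-10.   -0.4  23.5]
face normal pitch vs expected 0.6
top face normal [-0.078  0.005  0.997] 1278
```

>>> send_rows:
  rows:
    - [0,-0.005,0,0.014,-0.003,0.06,-1]
    - [0,-0.005,0,0.0275,-0.0047,0.122,-1]
    - [0,-0.005,0,0.0275,-0.0047,0.122,-1]
    - [0,-0.005,0,0.031,-0.0047,0.135,-1]
    - [0,-0.005,0,0.034,-0.0047,0.147,-1]
    - [0,-0.005,0,0.036,-0.0047,0.157,-1]
    - [0,-0.005,0,0.037,-0.0047,0.1634,-1]
    - [0,-0.005,0,0.037,-0.0047,0.1634,-1]

```text
clock: 10.8
tcp_pos: [660.3, 54.7, 97.3]
tool_rot: [[0.955, -0.061, 0.292], [-0.058, -0.998, -0.018], [0.292, -0.0, -0.956]]
contact_force: [-1.1, -0.3, -4.0]
width: 21.0
finger_force: 40.0
```

```bash
python3 seatchk.py sr 13.1 9 2.4
```

```text
t 10.8 tcp [660.3  54.7  97.3] w 21.0 F [-1.1 -0.3 -4. ] ff 40.00744644552469
[-0.0003, -0.002, -0.0001, -0.0105, 0.0038, -0.0419] mm 17.4
[-0.0003, -0.002, -0.0001, -0.001, 0.0038, -0.0005] mm 1.6
[-0.0003, -0.002, -0.0001, 0.0007, 0.0038, 0.0068] mm 3.1
joints [-20.  52.  16. 106. -55.  10. -52.]
pattern in seat frame 5103 [29.4 41.7 43. ] [-77.6 -59.1 -44.3] [-16.7 -10.6  15.7]
held head in bolt axes at TCP 4225 [30.3 36.6 37.6] [-17.1  -0.8  15.7] [-9.9 -0.5 23.6]
face normal pitch vs expected 0.5
top face normal [-0.088  0.005  0.996] 1301
```

View pics/last_wrist.png

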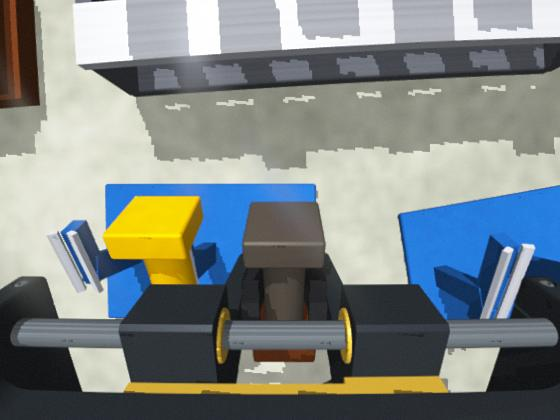

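The dark head at (284,230) lies level with the yellow pattern head at (155,228), about 3 mm above its seat. I lower it gently.

>>> send_rows:
  rows:
    - [0,0,0,0.0002,0.001,0.002,-1]
    - [0,0,0,0.0005,0.001,0.004,-1]
    - [0,0,0,0.0007,0.001,0.0055,-1]
    - [0,0,0,0.0007,0.001,0.0065,-1]
    - [0,0,0,0.0008,0.001,0.0075,-1]
    - [0,0,0,0.0008,0.001,0.0075,-1]
    - [0,0,0,0.0008,0.001,0.0075,-1]
    - [0,0,0,0.0008,0.001,0.0075,-1]

```text
clock: 11.65
tcp_pos: [661.5, 54.2, 94.6]
tool_rot: [[0.955, -0.061, 0.292], [-0.058, -0.998, -0.018], [0.292, -0.0, -0.956]]
contact_force: [0.1, -0.1, -3.8]
width: 20.9
finger_force: 40.0
```

>>> send_rows:
  rows:
    - [0,0,0,0.0002,0,0.001,-1]
    - [0,0,0,0.0004,0,0.002,-1]
    - [0,0,0,0.0006,0,0.003,-1]
    - [0,0,0,0.0008,0,0.004,-1]
    - [0,0,0,0.001,0,0.0045,-1]
    - [0,0,0,0.001,0,0.0045,-1]
    - [0,0,0,0.001,0,0.0045,-1]
    - [0,0,0,0.001,0,0.0045,-1]

```text
clock: 12.45
tcp_pos: [662.4, 54.2, 93.0]
tool_rot: [[0.955, -0.061, 0.292], [-0.058, -0.998, -0.018], [0.292, -0.0, -0.956]]
contact_force: [-0.5, 0.3, -3.0]
width: 21.0
finger_force: 40.0
```

>>> send_rows:
  rows:
    - [0,0,0,0.0002,0,0.001,-1]
    - [0,0,0,0.0004,0,0.002,-1]
    - [0,0,0,0.0006,0,0.003,-1]
    - [0,0,0,0.0008,0,0.004,-1]
    - [0,0,0,0.0008,0,0.004,-1]
    - [0,0,0,0.0008,0,0.004,-1]
    - [0,0,0,0.0008,0,0.004,-1]
    - [0,0,0,0.0008,0,0.004,-1]

```text
clock: 13.25
tcp_pos: [662.5, 54.2, 92.7]
tool_rot: [[0.955, -0.061, 0.292], [-0.059, -0.998, -0.017], [0.292, -0.001, -0.956]]
contact_force: [-6.7, 0.9, 8.7]
width: 21.0
finger_force: 40.0
```

```bash
python3 seatchk.py sr 13.1 9 2.4; python3 - <<'E'
from bench import robot
import cv2
s=robot.read_camera('side')['frame']
cv2.imwrite('pics/s2.png',cv2.resize(s[150:270,270:390],None,fx=5,fy=5,interpolation=cv2.INTER_CUBIC))
E
```

```text
t 13.25 tcp [662.5  54.2  92.7] w 21.0 F [-6.7  0.9  8.7] ff 39.98640898615122
[-0.0013, -0.0018, -0.0005, -0.0125, 0.0028, -0.0547] mm 22.5
[-0.0013, -0.0018, -0.0005, -0.003, 0.0028, -0.0133] mm 5.6
[-0.0013, -0.0018, -0.0005, -0.0013, 0.0028, -0.006] mm 2.7
joints [-19.  53.  16. 106. -55.  10. -52.]
pattern in seat frame 5613 [29.3 41.7 43. ] [-77.4 -59.  -44.2] [-16.7 -10.1  16.3]
held head in bolt axes at TCP 4259 [30.3 36.6 37.6] [-17.1  -0.8  15.7] [-10.2  -0.6  23.6]
face normal pitch vs expected 0.3
top face normal [ 0.079 -0.004 -0.997] 1301
```

View pics/s2.png

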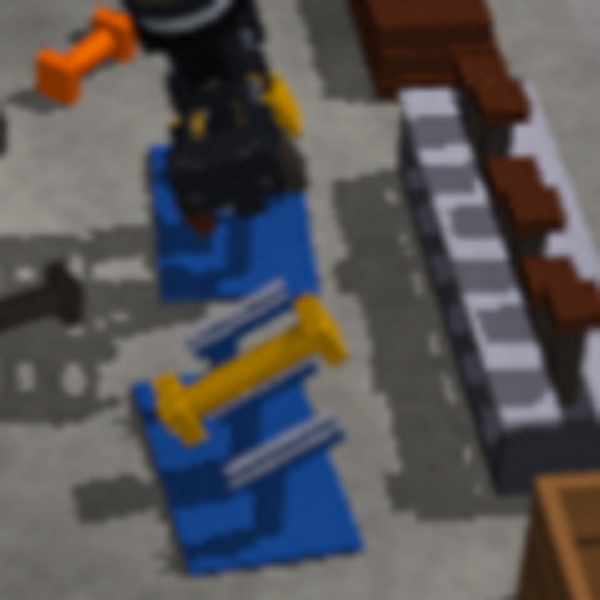

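Contact is 12 N along the slope normal, so the bolt is bedded. I release and back off.

>>> send_rows:
  rows:
    - [0,0,0,0,0,-0.001,-0.3]
    - [0,0,0,0,0,-0.002,-0.25]
    - [0,0,0,0,0,-0.002,-0.2]
    - [0,0,0,0,0,-0.002,-0.2]
    - [0,0,0,-0.003,0,-0.025,-0.2]
    - [0,0,0,-0.008,0,-0.08,-0.2]
    - [0,0,0,-0.02,0,-0.18,-0.2]
    - [0,0,0,-0.03,0,-0.28,0]

```text
clock: 14.15
tcp_pos: [618.0, 56.7, 196.2]
tool_rot: [[0.955, -0.062, 0.291], [-0.059, -0.998, -0.017], [0.291, -0.001, -0.957]]
contact_force: [0.6, 0.1, 0.8]
width: 41.2
finger_force: 0.0
```

```bash
cat > done.py <<'E'
from h import *
import sys
from bench import robot
name=sys.argv[1];half=28 if name[0]=='s' else 43
for cam in sys.argv[2:]:
    c=robot.read_camera(cam);W=world(c)
    q,M=pose(name,0,0);T=(W-q)@M
    m=(abs(T[...,1])<24)&(abs(T[...,0])<half+25)&(abs(T[...,2])<24);P=T[m]
    print(cam,'n',len(P))
    for lab,a,b in(('nut',-half-13,-half-1),('shank',-half+6,half-6),('head',half+1,half+13)):
        Q=P[(P[:,0]>a)&(P[:,0]<b)]
        if len(Q)>5:print(lab,len(Q),'y',np.percentile(Q[:,1],[3,97]).round(1),'ztop',np.percentile(Q[:,2],[3,10]).round(1))
    print('x ext',np.percentile(P[:,0],[1,99]).round(1))
E
python3 done.py sr wrist top; python3 -c "
from h import *
plan(gp('A',15,up=90,back=9),gp('A',15,back=9))"
```

```text
wrist n 3496
nut 599 y [-17.9  14.7] ztop [-16.8 -16.5]
shank 1102 y [-11.8   8.4] ztop [-10.5  -9.9]
head 862 y [-17.8  14.4] ztop [-17.1 -16.7]
x ext [-40.3  41.6]
top n 61
nut 11 y [ 1.7 12.5] ztop [-19.5 -19.4]
head 36 y [-8.7 16.7] ztop [-18.1 -16. ]
x ext [-46.9  41.1]
t 14.25 tcp [619.5  56.5 199.9] w 44.0 F [1.  0.  0.4] ff 0.0
[0.006, -0.7142, -0.3633, -0.4411, -0.3722, 0.0831] mm 233.3
[0.006, -0.7142, -0.3633, -0.5082, -0.372, 0.2979] mm 278.7
```

Bolt B is seated: head and nut tops both sit at 17 and the head end at 41.6, matching the pattern. Next is bolt A.

>>> send_rows:
  rows:
    - [0,0,0,-0.06,-0.05,-0.02,0.36]
    - [0.006,-0.2,-0.1,-0.16,-0.15,0,0.36]
    - [0.006,-0.4,-0.2,-0.25,-0.25,0.03,0.36]
    - [0.006,-0.55,-0.3,-0.35,-0.34,0.06,0.36]
    - [0.006,-0.714,-0.363,-0.441,-0.372,0.083,0.36]
    - [0.006,-0.714,-0.363,-0.441,-0.372,0.083,0.36]
    - [0.006,-0.714,-0.363,-0.441,-0.372,0.083,0.36]
    - [0.006,-0.714,-0.363,-0.441,-0.372,0.083,0.36]

```text
clock: 15.05
tcp_pos: [470.6, 213.6, 112.3]
tool_rot: [[0.942, 0.216, -0.256], [0.208, -0.976, -0.057], [-0.262, 0.001, -0.965]]
contact_force: [-0.5, -0.6, 0.7]
width: 60.0
finger_force: 0.0
```

```bash
python3 -c "
from h import *
from bench import robot
c=robot.read_camera('wrist');W=world(c)
m=(W[...,2]>10)&(W[...,2]<36)&(np.hypot(W[...,0]-468,W[...,1]-214)<60)
print(axisfit(W[m]))
plan(gp('A',15,back=9,up=30),gp('A',15,back=9))"
```

```text
(array([468.9553833 , 217.08222961]), np.float32(12.72863), [np.float32(34.072857), np.float32(83.30041)])
t 15.1 tcp [470.7 213.4 112.8] w 59.8 F [-0.1  0.4  0.6] ff 0.0
[-0.0003, 0.0036, -0.0035, 0.0377, -0.0042, 0.1376] mm 57.1
[-0.0003, 0.0036, -0.0035, 0.0573, -0.0042, 0.21] mm 87.1
```

>>> send_rows:
  rows:
    - [0,0.0036,-0.0035,0.03,-0.009,0.09,0.2]
    - [0,0.0036,-0.0035,0.05,-0.009,0.17,0]
    - [0,0.0036,-0.0035,0.057,-0.009,0.2,-0.1]
    - [0,0.0036,-0.0035,0.059,-0.009,0.21,-0.1]
    - [0,0.0036,-0.0035,0.059,-0.009,0.21,-0.1]
    - [0,0.0036,-0.0035,0.059,-0.009,0.21,-1]
    - [0,0.0036,-0.0035,0.059,-0.009,0.21,-1]
    - [0,0.0036,-0.0035,0.059,-0.009,0.21,-1]

```text
clock: 15.9
tcp_pos: [470.2, 218.2, 25.8]
tool_rot: [[0.942, 0.221, -0.253], [0.213, -0.975, -0.057], [-0.26, -0.001, -0.966]]
contact_force: [0.3, -1.7, 5.5]
width: 21.1
finger_force: 40.0
```

>>> send_rows:
  rows:
    - [0,0,0,0,0,0,-1]
    - [0,0,0,0,0,0,-1]
    - [0,0,0,0,0,0,-1]
    - [0,0,0,-0.01,0,-0.04,-1]
    - [0,0,0,-0.03,0,-0.1,-1]
    - [0,0,0,-0.05,0,-0.2,-1]
    - [0,0,0,-0.08,0,-0.31,-1]
    - [0,0,0,-0.1,0,-0.37,-1]

```text
clock: 16.7
tcp_pos: [470.3, 218.8, 181.6]
tool_rot: [[0.942, 0.221, -0.252], [0.214, -0.975, -0.055], [-0.258, -0.002, -0.966]]
contact_force: [0.7, 0.0, -4.2]
width: 20.5
finger_force: 40.0
```

```bash
sed -i "s/sl=((669.2,172.9,85)/sl=((669.2,174.4,85)/;s/ll=((634.8,-70.9,85)/ll=((634.8,-69.7,85)/" h.py; python3 -c "
from h import *
plan(gp('sl',15,n=70,back=9),gp('sl',15,n=20,back=9))
print(np.degrees(np.arcsin(-__import__('bench').robot.get_obs()['tool_rot'][2][0])))"
```

```text
t 16.7 tcp [470.3 218.8 181.6] w 20.5 F [ 0.7  0.  -4.2] ff 39.97995715588331
[-0.0031, 0.6613, 0.3655, 0.3758, 0.1921, -0.0301] mm 169.2
[-0.0031, 0.6613, 0.3655, 0.4617, 0.2098, 0.059] mm 204.2
14.94510491070776
```

>>> send_rows:
  rows:
    - [0,0.1,0.05,0.04,0.03,-0.03,-1]
    - [0,0.25,0.13,0.12,0.08,-0.05,-1]
    - [-0.003,0.4,0.22,0.2,0.13,-0.05,-1]
    - [-0.003,0.53,0.3,0.29,0.17,-0.04,-1]
    - [-0.003,0.661,0.3655,0.376,0.192,-0.03,-1]
    - [-0.003,0.661,0.3655,0.376,0.192,-0.03,-1]
    - [-0.003,0.661,0.3655,0.376,0.192,-0.03,-1]
    - [-0.003,0.661,0.3655,0.376,0.192,-0.03,-1]

```text
clock: 17.5
tcp_pos: [630.1, 177.1, 150.5]
tool_rot: [[0.966, -0.06, 0.253], [-0.057, -0.998, -0.016], [0.253, 0.001, -0.967]]
contact_force: [1.1, -0.5, -3.0]
width: 21.0
finger_force: 40.0
```

```bash
python3 seatchk.py sl 15 9
```

```text
t 17.5 tcp [630.1 177.1 150.5] w 21.0 F [ 1.1 -0.5 -3. ] ff 39.98003792949021
[0.0009, 0.0072, 0.0021, 0.04, 0.0008, 0.1124] mm 47.7
[0.0009, 0.0072, 0.0021, 0.0512, 0.0008, 0.1534] mm 64.7
[0.0009, 0.0072, 0.0021, 0.0532, 0.0008, 0.1607] mm 67.7
joints [-41.  51.  33. 104. -51.  24. -68.]
pattern in seat frame 2419 [28.2 40.7 42.6] [42.8 57.8 75.8] [-17.1 -14.   15.8]
held head in bolt axes at TCP 4567 [30.3 38.4 39.4] [-17.   -0.8  15.8] [-8.1  0.6 24.8]
face normal pitch vs expected 179.9
top face normal [ 0.046  0.001 -0.999] 1517
```

>>> send_rows:
  rows:
    - [0,0.007,0.002,0.02,0,0.055,-1]
    - [0,0.007,0.002,0.04,0,0.112,-1]
    - [0,0.007,0.002,0.04,0,0.112,-1]
    - [0,0.007,0.002,0.044,0,0.125,-1]
    - [0,0.007,0.002,0.048,0,0.138,-1]
    - [0,0.007,0.002,0.05,0,0.148,-1]
    - [0,0.007,0.002,0.051,0,0.1534,-1]
    - [0,0.007,0.002,0.051,0,0.1534,-1]

```text
clock: 18.35
tcp_pos: [666.1, 174.3, 95.8]
tool_rot: [[0.964, -0.062, 0.259], [-0.06, -0.998, -0.017], [0.26, 0.001, -0.966]]
contact_force: [0.2, -0.7, -2.9]
width: 20.5
finger_force: 40.0
```

>>> send_rows:
  rows:
    - [0,0,0,0.0003,0,0.001,-1]
    - [0,0,0,0.0006,0,0.002,-1]
    - [0,0,0,0.0009,0,0.003,-1]
    - [0,0,0,0.0012,0,0.004,-1]
    - [0,0,0,0.0014,0,0.005,-1]
    - [0,0,0,0.0016,0,0.006,-1]
    - [0,0,0,0.0016,0,0.006,-1]
    - [0,0,0,0.0016,0,0.006,-1]

```text
clock: 19.15
tcp_pos: [667.4, 174.2, 94.0]
tool_rot: [[0.964, -0.062, 0.26], [-0.06, -0.998, -0.017], [0.26, 0.001, -0.966]]
contact_force: [-2.4, -1.1, 0.8]
width: 21.0
finger_force: 40.0
```

```bash
python3 -c "
from h import *
plan(gp('sl',15,back=9))"
```

```text
t 19.15 tcp [667.4 174.2  94. ] w 21.0 F [-2.4 -1.1  0.8] ff 39.982495810836554
[0.0019, -0.002, -0.0012, -0.0016, -0.0008, 0.0004] mm 0.7
```

>>> send_rows:
  rows:
    - [0,0,0,0,0,0.001,-1]
    - [0,0,0,0,0,0.002,-1]
    - [0,0,0,0,0,0.0025,-1]
    - [0,0,0,0,0,0.0025,-1]
    - [0,0,0,0,0,0.0025,-1]
    - [0,0,0,0,0,0.0025,-1]
    - [0,0,0,0,0,0.0025,-1]
    - [0,0,0,0,0,0.0025,-1]

```text
clock: 19.95
tcp_pos: [667.4, 174.1, 93.9]
tool_rot: [[0.964, -0.062, 0.26], [-0.06, -0.998, -0.017], [0.26, 0.001, -0.966]]
contact_force: [-6.0, -0.1, 9.2]
width: 21.0
finger_force: 40.0
```

Bedded at about 13 N along the normal. Releasing.

>>> send_rows:
  rows:
    - [0,0,0,0,0,-0.001,-0.3]
    - [0,0,0,0,0,-0.002,-0.25]
    - [0,0,0,0,0,-0.002,-0.2]
    - [0,0,0,0,0,-0.002,-0.2]
    - [0,0,0,-0.003,0,-0.025,-0.2]
    - [0,0,0,-0.008,0,-0.08,-0.2]
    - [0,0,0,-0.02,0,-0.18,-0.2]
    - [0,0,0,-0.03,0,-0.28,0]

```text
clock: 20.75
tcp_pos: [626.1, 176.6, 198.8]
tool_rot: [[0.964, -0.063, 0.259], [-0.06, -0.998, -0.018], [0.259, 0.002, -0.966]]
contact_force: [0.3, 0.0, 0.2]
width: 41.6
finger_force: 0.0
```

```bash
python3 done.py sl wrist; python3 -c "
from h import *
plan(gp('L',15,up=90,back=9),gp('L',15,back=9))"
```

```text
wrist n 3540
nut 487 y [-16.4  16.3] ztop [-17.  -16.6]
shank 1077 y [-10.3   9.9] ztop [-10.4 -10. ]
head 682 y [-16.1  15.9] ztop [-17.1 -16.7]
x ext [-41.2  41.9]
t 20.8 tcp [627.2 176.8 205. ] w 43.6 F [-1.4 -1.5  2.3] ff 0.0
[0.0002, -0.6652, -0.5805, -0.3467, 0.441, 0.1352] mm 230.8
[0.0002, -0.6652, -0.5805, -0.4066, 0.4413, 0.3521] mm 278.3
```

Bolt A is bedded exactly. Now the long bolt.

>>> send_rows:
  rows:
    - [0,0,0,-0.06,0.05,0,0.36]
    - [0,-0.17,-0.1,-0.14,0.15,0.02,0.36]
    - [0,-0.3,-0.2,-0.2,0.25,0.05,0.36]
    - [0,-0.42,-0.35,-0.27,0.35,0.09,0.36]
    - [0,-0.55,-0.47,-0.347,0.441,0.135,0.36]
    - [0,-0.665,-0.58,-0.347,0.441,0.135,0.36]
    - [0,-0.665,-0.58,-0.347,0.441,0.135,0.36]
    - [0,-0.665,-0.58,-0.347,0.441,0.135,0.36]

```text
clock: 21.6
tcp_pos: [497.1, 8.8, 109.8]
tool_rot: [[0.894, 0.378, -0.243], [0.364, -0.926, -0.1], [-0.262, 0.001, -0.965]]
contact_force: [-0.2, 0.3, -0.3]
width: 59.9
finger_force: 0.0
```

```bash
python3 -c "
from h import *
from bench import robot
c=robot.read_camera('wrist');W=world(c)
m=(W[...,2]>10)&(W[...,2]<36)&(np.hypot(W[...,0]-494,W[...,1]-8)<75)
print(axisfit(W[m]))
plan(gp('L',15,back=9,up=30),gp('L',15,back=9))"
```

```text
(array([495.16195679,  10.22082901]), np.float32(22.808067), [np.float32(34.067165), np.float32(113.55228)])
t 21.65 tcp [496.7   8.9 110.1] w 59.9 F [-0.1  0.2  0.1] ff 0.0
[0.0008, 0.0048, -0.0003, 0.036, 0.0013, 0.1313] mm 54.5
[0.0008, 0.0048, -0.0003, 0.0557, 0.0012, 0.2037] mm 84.5
```

>>> send_rows:
  rows:
    - [0,0.005,-0.008,0.03,-0.0037,0.09,0.2]
    - [0,0.005,-0.008,0.05,-0.0037,0.165,0]
    - [0,0.005,-0.008,0.056,-0.0037,0.195,-0.1]
    - [0,0.005,-0.008,0.058,-0.0037,0.203,-0.1]
    - [0,0.005,-0.008,0.058,-0.0037,0.203,-0.1]
    - [0,0.005,-0.008,0.058,-0.0037,0.203,-1]
    - [0,0.005,-0.008,0.058,-0.0037,0.203,-1]
    - [0,0.005,-0.008,0.058,-0.0037,0.203,-1]

```text
clock: 22.45
tcp_pos: [497.1, 10.1, 26.3]
tool_rot: [[0.892, 0.384, -0.241], [0.371, -0.923, -0.099], [-0.26, -0.001, -0.966]]
contact_force: [0.1, 1.6, 5.4]
width: 20.9
finger_force: 40.0
```

>>> send_rows:
  rows:
    - [0,0,0,0,0,0,-1]
    - [0,0,0,0,0,0,-1]
    - [0,0,0,0,0,0,-1]
    - [0,0,0,-0.01,0,-0.04,-1]
    - [0,0,0,-0.03,0,-0.1,-1]
    - [0,0,0,-0.05,0,-0.2,-1]
    - [0,0,0,-0.08,0,-0.31,-1]
    - [0,0,0,-0.1,0,-0.37,-1]

```text
clock: 23.25
tcp_pos: [497.6, 9.1, 182.2]
tool_rot: [[0.892, 0.383, -0.238], [0.37, -0.924, -0.099], [-0.258, 0.0, -0.966]]
contact_force: [0.1, -0.5, -4.1]
width: 21.0
finger_force: 40.0
```

```bash
python3 -c "
from h import *
plan(gp('ll',15,n=70,back=9),gp('ll',15,n=20,back=9))
print(np.degrees(np.arcsin(-__import__('bench').robot.get_obs()['tool_rot'][2][0])))"
```

```text
t 23.25 tcp [497.6   9.1 182.2] w 21.0 F [ 0.1 -0.5 -4.1] ff 39.97207889333367
[0.0003, 0.6608, 0.3627, 0.1644, 0.2875, 0.0284] mm 133.0
[0.0003, 0.6608, 0.3627, 0.2503, 0.3049, 0.1175] mm 164.6
14.940531243458029
```

>>> send_rows:
  rows:
    - [0,0.1,0.05,0.02,0.05,-0.03,-1]
    - [0,0.25,0.13,0.06,0.12,-0.04,-1]
    - [0,0.4,0.22,0.1,0.2,-0.02,-1]
    - [0,0.53,0.3,0.13,0.26,0.01,-1]
    - [0,0.661,0.363,0.164,0.2875,0.028,-1]
    - [0,0.661,0.363,0.164,0.2875,0.028,-1]
    - [0,0.661,0.363,0.164,0.2875,0.028,-1]
    - [0,0.661,0.363,0.164,0.2875,0.028,-1]

```text
clock: 24.05
tcp_pos: [596.9, -72.5, 151.1]
tool_rot: [[0.961, 0.114, 0.252], [0.111, -0.993, 0.029], [0.254, 0.0, -0.967]]
contact_force: [-0.1, -0.0, -3.8]
width: 21.1
finger_force: 40.0
```

```bash
python3 seatchk.py ll 15 9
```

```text
t 24.05 tcp [596.9 -72.5 151.1] w 21.1 F [-0.1 -0.  -3.8] ff 39.98040131293237
[-0.0007, 0.0062, 0.0038, 0.0366, 0.0037, 0.1133] mm 47.7
[-0.0007, 0.0062, 0.0038, 0.0478, 0.0037, 0.1543] mm 64.6
[-0.0007, 0.0062, 0.0038, 0.0497, 0.0037, 0.1616] mm 67.6
joints [ -3.  44.  12. 113. -51.  14. -31.]
pattern in seat frame 2579 [39.6 54.7 57.6] [43.4 58.5 76.3] [-17.3 -14.7  15.7]
held head in bolt axes at TCP 4816 [45.3 53.4 54.3] [-17.1  -0.7  15.7] [-7.9 -0.8 25. ]
face normal pitch vs expected -0.1
top face normal [ 0.057 -0.004 -0.998] 1827
```

>>> send_rows:
  rows:
    - [0,0.006,0.004,0.02,0.0045,0.055,-1]
    - [0,0.006,0.004,0.0385,0.0045,0.113,-1]
    - [0,0.006,0.004,0.0385,0.0045,0.113,-1]
    - [0,0.006,0.004,0.043,0.0045,0.126,-1]
    - [0,0.006,0.004,0.0465,0.0045,0.139,-1]
    - [0,0.006,0.004,0.049,0.0045,0.149,-1]
    - [0,0.006,0.004,0.0495,0.0045,0.154,-1]
    - [0,0.006,0.004,0.0495,0.0045,0.154,-1]

```text
clock: 24.9
tcp_pos: [631.4, -71.2, 96.0]
tool_rot: [[0.96, 0.109, 0.258], [0.105, -0.994, 0.03], [0.259, -0.001, -0.966]]
contact_force: [0.3, 0.2, -4.9]
width: 20.8
finger_force: 40.0
```

>>> send_rows:
  rows:
    - [0,0,0,0.0003,0,0.001,-1]
    - [0,0,0,0.0006,0,0.002,-1]
    - [0,0,0,0.0009,0,0.003,-1]
    - [0,0,0,0.0012,0,0.004,-1]
    - [0,0,0,0.0014,0,0.005,-1]
    - [0,0,0,0.0016,0,0.006,-1]
    - [0,0,0,0.0016,0,0.006,-1]
    - [0,0,0,0.0016,0,0.006,-1]

```text
clock: 25.7
tcp_pos: [632.5, -71.1, 94.2]
tool_rot: [[0.96, 0.109, 0.258], [0.105, -0.994, 0.03], [0.26, -0.001, -0.966]]
contact_force: [-4.0, 0.4, 3.4]
width: 21.0
finger_force: 40.0
```

```bash
python3 -c "
from h import *
plan(gp('ll',15,back=9))"
```

```text
t 25.7 tcp [632.5 -71.1  94.2] w 21.0 F [-4.   0.4  3.4] ff 39.980317521840334
[-0.0009, -0.0012, -0.0039, -0.0002, -0.0028, 0.0013] mm 1.2
```

>>> send_rows:
  rows:
    - [0,0,0,0,0,0.001,-1]
    - [0,0,0,0,0,0.0015,-1]
    - [0,0,0,0,0,0.0015,-1]
    - [0,0,0,0,0,0.0015,-1]
    - [0,0,0,0,0,0.0015,-0.3]
    - [0,0,0,0,0,0,-0.25]
    - [0,0,0,0,0,0,-0.2]
    - [0,0,0,0,0,0,-0.2]

```text
clock: 26.5
tcp_pos: [633.1, -71.1, 93.8]
tool_rot: [[0.96, 0.109, 0.258], [0.105, -0.994, 0.029], [0.26, -0.001, -0.966]]
contact_force: [-0.1, -0.4, -0.1]
width: 35.3
finger_force: 0.0
```

>>> send_rows:
  rows:
    - [0,0,0,-0.003,0,-0.025,-0.2]
    - [0,0,0,-0.008,0,-0.08,-0.2]
    - [0,0,0,-0.02,0,-0.18,-0.2]
    - [0,0,0,-0.03,0,-0.28,-0.2]
    - [0,0,0,-0.07,0,-0.38,0]
    - [0,0,0,-0.12,0,-0.45,0]
    - [0,0,0,-0.12,0,-0.45,0]
    - [0,0,0,-0.12,0,-0.45,0]

```text
clock: 27.3
tcp_pos: [540.3, -81.2, 256.1]
tool_rot: [[0.96, 0.109, 0.26], [0.105, -0.994, 0.03], [0.261, -0.002, -0.965]]
contact_force: [-0.7, -0.3, 0.5]
width: 43.9
finger_force: 0.0
```

```bash
for s in ll sr sl; do python3 done.py $s wrist; done; python3 - <<'E'
from bench import robot
import cv2
cv2.imwrite('pics/end.png',robot.read_camera('side')['frame'])
E
```

```text
wrist n 2967
nut 433 y [-15.8  16.2] ztop [-17.1 -16.7]
shank 1406 y [-9.8 10.7] ztop [-10.5  -9.9]
head 510 y [-15.5  15.9] ztop [-17.3 -16.9]
x ext [-56.   56.7]
wrist n 2838
nut 453 y [-16.6  16.2] ztop [-16.9 -16.5]
shank 1009 y [-9.5  9.3] ztop [-10.2  -9.7]
head 631 y [-16.4  15.8] ztop [-17.2 -16.6]
x ext [-41.4  42. ]
wrist n 3409
nut 521 y [-13.8  18.1] ztop [-16.5 -16.1]
shank 1341 y [-4.7 11.2] ztop [-10.1  -9.4]
head 750 y [-14.   17.9] ztop [-17.  -16.4]
x ext [-40.9  42.3]
```

View pics/end.png

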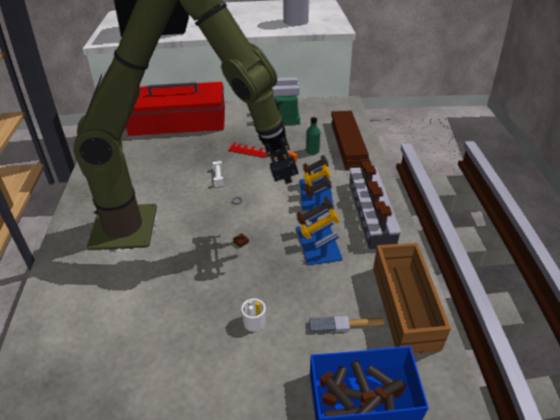

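The final side view shows the long bolt at (315,213) and a short bolt at (318,187) beside their patterns. Depth puts all three at pattern height, and the bystanders have not moved. Handing in.

```bash
python3 -c "
from bench import robot
print(robot.finish_job())"
```

```text
the job is handed in; nothing more can be done
None
```

I bedded all three bolts heads-up beside their matching patterns (both short ones on the short row, the long one on the left saddle of the long row) and handed the job in at about 27 s; the hand-in returned no verdict.

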